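Isolate the bench conveyor and move its jar stop to the next hole

TASK

First flip the lever on the conveyor's grey isolator box fully over, away from the robot, to switch the conveyor off. Then pull the black lock plunger on the jar stop's sleeve up out of its hole, slide the sleeve one hole along the rail towards the tall end plate (the robot's left), and push the plunger fully home in that next hole. Finish while still holding the plunger knob pushed down, for its spring lifts it part-way if it is let go; leave the jars and the other things on the bench where they are.

Things in the scene. Friction and masses are not known exactly. Their poses are not given: they have to be found in the camera images.
- conveyor: fixed bench conveyor, 350 long, with a ladder-like steel rail (40 wide, 300 long, top 75 above table) on its robot side. Origin: on the table under the rail's middle; y runs along the rail to the tall end plate (at y=156, top 108 up), x across to the belt. Five slots 13 long at y = -90, -45, 0, 45, 90. Belt x = 45 to 125, top 50 up; frame to x = 131. Yaw within 0.3 of zero
- next_hole (a point): mouth of the slot the plunger must go to: the middle slot (conveyor y = 0), 75 above the table; at the start the sleeve stands one slot short of it, at y = -45. Axes as the conveyor's
- slide (a joint): travel of the aluminium sleeve (58 by 50, top 85 above table) along the rail: 0 at the start, grows towards the end plate; 0.045 m puts the plunger over the next slot. Friction about 2 N plus 8 N per m/s. Its white stop blade (78 by 6, top 95 above table) reaches over the belt. The 10 mm round-nosed pin has 1.5 mm of play each way in a slot
- plunger (a joint): height of the lock plunger: 0 = pushed fully home, 0.022 m = pulled right up. Its spring (0.7 N per mm) rests it at about 0.006 m, still locked in the slot; the pin clears the rail above 0.014 m. Holding it home takes about 4 N down, pulling it to 0.018 m about 8 N up
- knob: the plunger's upright black round knob, 30 across, 35 tall, moving with the plunger and the sleeve; origin: centre of its underside, 104 above the table when home, 110 at rest. Below it is a 22 thick, 18 tall boss on the sleeve, so there is room for fingertips down to 90 above the table
- knob_center (a point): centre of that knob, half-way up: 121.5 above the table when fully home, about 127 at rest. Axes as the conveyor's
- isolator: fixed grey isolator box 100 by 70, 64 tall; origin: centre of its underside. The lever swings along its x (+x away from the robot). Pivot on its middle, 70 above the table. Yaw within 0.35 of zero
- lever (a joint): isolator lever: 0 = on, leaning 0.5 rad from upright towards the robot (the box's -x); 1.0 = off, leaning 0.5 rad away from the robot (+x). Over-centre spring: about 3 N at the tip to start it, snaps to either end past the middle (0.5)
- lever_tip (a point): middle of the lever's black cross grip (18 thick, 34 long along the box's y), 62 from the pivot, about 124 above the table at either end. The steel lever below is 14 wide, 8 thick
- jar_a_mid (a point): middle of a small amber jar, 42 across, 50 tall, standing on the belt near the stop; leave alone
- jar_b_mid (a point): middle of a second such jar behind it on the belt; leave alone
- ring_mid (a point): middle of a loose steel clamp ring, 50 across, 14 tall, on the table beyond the isolator; leave alone
- beaker_mid (a point): middle of a white beaker, 70 across, 80 tall, on the robot's left; leave alone
- flask_mid (a point): middle of an amber bottle, 64 across, 140 tall, on the robot's right; leave alone
- wrench_mid (a point): middle of a wrench, 160 long, lying near the robot; leave alone
Not all that is in view belongs to the job. What is shaped like the isolator but red is not meant.

How it is judged (in metres and radians):
On the way, in this order (a step that is already met when the one before it is completed fails the run):
1. the isolator lever is over at off (value of joint lever above 0.9 rad), for 0.2 s.
2. the plunger is pulled clear of the rail (value of joint plunger above 0.0135 m), for 0.1 s.
3. the plunger is fully home in the next hole (value of joint plunger below 0.0025 m and value of joint slide between 0.041 and 0.049 m), for 0.2 s.
At the end, for the whole second after the job is handed in: the lever is at off (within 0.1 rad of its end), the sleeve stands at the next hole (within 4 mm), the plunger is held fully home (within 2.5 mm) and the fingers bear on its knob with over 1.5 N, through the last second (all of step 3 and value of joint lever above 0.9 rad and contact force between the fingers and knob above 1.5 N); the arm keeps its last pose, push and grip.
It fails at once if the plunger is pulled clear before the conveyor is switched off (value of joint plunger above 0.0135 m and value of joint lever below 0.5 rad).
It fails at once if a jar is disturbed (distance of any of jar_a_mid, jar_b_mid from where it was at the start of the episode above 0.02 m).
It fails at once if another thing on the bench is disturbed (distance of any of ring_mid, beaker_mid, flask_mid, wrench_mid from where it was at the start of the episode above 0.03 m).
It also fails if it takes over 53 s, if anything falls off the work surface, if the arm or the gripper's body presses on something with over 40 N, if the wrist force passes 120 N, or if a joint passes its speed limit or range.

ROBOT

A 6-joint arm with a two-finger parallel gripper is mounted at the origin on the work surface. World frame = base frame: x ahead of the robot, y to its left, z up, the work surface at z = 0. Lengths are in m, angles in degrees, forces in N, time in s.
With the tool pointing down it reaches from about 0.375 to 0.9 m from the base axis. Payload 3.1 kg.
Tool frame: the origin (TCP) lies where the fingers leave the gripper's body, on its centre line; the fingertips stand 70 mm ahead of it and the grasp point (between the pads) lies 51 mm ahead of it; y points along the fingers, z is the direction in which the jaws open and shut, and the axes are right-handed (so a half turn about y gives the same grasp; the last joint's range is limited). The gripper opens to 87 mm and grips with 3 to 60 N. Pads are 19 mm wide; open, the fingers measure 117 mm over their backs; the gripper's body (75 mm by 190 mm) begins 51 mm behind the grasp point.
Start: joints at [-75.201, 30.224, 82.088, -0, 67.689, -10.227], TCP at [0.264, -0.566, 0.292] pointing down, gripper open.
Joint ranges: [-176.69, 176.69], [-43.24, 126.21], [12.49, 139.97], [-82, 262], [0, 151.66], [-163.58, 163.58]. Speed limits (degrees/s): [159.86, 159.86, 180, 180, 180, 180].

INTERFACE

Orientations are given as a 3x3 rotation matrix whose columns are the frame's x, y, z axes.
In Python, from rig import bot gives the robot as it stands.
- The arm moves only by the shell command python3 -m pendant 'ROWS'. ROWS is JSON, a list of rows, each a list of 3 entries, a list of its own where there are three numbers: the shift along the tool's x, y, z in cm, then the turn, a rotation vector about the tool's x, y, z in rad, then the closure, from 0 (fully open) to 1 (shut). In form: [[[dx, dy, dz], [ax, ay, az], jaw], ...]. A call has 1 to 20 rows; each row shifts and turns the commanded pose from where the row before left it, along the tool's axes as they then stand; what a row does not reach is not made up. A row lasts 1/12 s, in which the tool goes at most 41.7 mm and 7.16 degrees, less where a joint would pass 70% of its speed; a pose out of reach is approached as far as the arm can. A call with a gripper value outside its range is refused whole. The fingers move at their own pace and stop on an object; the grip force is fixed at half the most. Time passes only in rows, so rows that do not move let the fingers close. It gives the time, the measured TCP pose, the force and the opening at its end, in the units of the state.
- bot.read_state(): the state, without advancing time (a new reading comes with each control period).
- bot.capture(name): name is "scene" or "top"; returns a dict with "img" (384x512x3 uint8, red, green, blue), "fx", "fy", "cx", "cy" (pixels), "k1" (the pictures are not rectified: a ray, as slopes to the right and down, at radius r is drawn at 1 + k1 r^2 times it, then the intrinsics apply), "R" (3x3) and "t" (3): a world point X has camera coordinates R X + t. Camera axes: x right, y down, z forward; pixel columns grow to the right and rows downward; lengths in m; the calibration is good to about 2 mm. A picture is of the moment at which its call begins. There is no depth.
- bot.hand_in(): hands the job in, once; it reports no verdict.
The state is a dict: "time_s": time; "joint_positions": joint angles; "qvel": joint speeds; "tau": joint torques, N m; "position": TCP position; "tcp_rot": TCP orientation; "force": force on the tool from outside, world axes, zero at the start; "moment": the same for the moment, N m; "opening": opening from 0.0 (shut) to 1.0 (fully open).
Only numpy, scipy, OpenCV 4.12 (cv2) and the standard library are available. Lean on these libraries where they do the work, as an engineer would, in place of code of your own. Each camera call takes 0.05 s, during which the arm holds its last target.

## Working session

There is one attempt and no reset: what is moved stays moved. The work goes in short steps, Python scripts to look and compute and a shell command to move; the robot and the scene stay as the last step left them, time stands still between calls to the robot, and variables do not carry over. Pictures are saved under pics/ and viewed, and the job is handed in when it is done.

```bash
ls; mkdir -p pics
cat > h.py <<'E'
from rig import bot
import numpy as np, cv2
def cap(n,f=None):
    c=bot.capture(n)
    if f: cv2.imwrite('pics/'+f,c['img'][:,:,::-1])
    return c
def ray(c,u,v):
    K=np.array([[c['fx'],0,c['cx']],[0,c['fy'],c['cy']],[0,0,1.]])
    p=cv2.undistortPoints(np.array([[[u,v]]],float),K,np.array([c['k1'],0,0,0.]))[0,0]
    R=np.array(c['R']);t=np.array(c['t'])
    o=-R.T@t; d=R.T@np.array([p[0],p[1],1]); return o,d/np.linalg.norm(d)
def onz(c,u,v,z):
    o,d=ray(c,u,v); return o+d*(z-o[2])/d[2]
def proj(c,X):
    K=np.array([[c['fx'],0,c['cx']],[0,c['fy'],c['cy']],[0,0,1.]])
    r=cv2.Rodrigues(np.array(c['R'],float))[0]
    return cv2.projectPoints(np.array([X],float),r,np.array(c['t'],float),K,np.array([c['k1'],0,0,0.]))[0][0,0]
def tri(rays):
    A=sum(np.eye(3)-np.outer(d,d) for o,d in rays);b=sum((np.eye(3)-np.outer(d,d))@o for o,d in rays)
    return np.linalg.solve(A,b)
E
python3 - <<'E'
from h import *
for n in('scene','top'):
    c=cap(n,n+'1.png'); print(n,c['fx'],c['k1'],-np.array(c['R']).T@np.array(c['t']),np.round(c['R'],2).tolist())
s=bot.read_state();print(s['time_s'],s['position'],s['tcp_rot'],s['force'],s['opening'])
E
```

```text
pics
scene 398.75822221838376 -0.027603203128566137 [1.5441148  0.1711639  0.80392467] [[-0.24, 0.97, 0.0], [0.54, 0.13, -0.83], [-0.81, -0.2, -0.56]]
top 481.01148630465826 0.05201632627396838 [ 0.33743887 -0.05059401  1.63904443] [[-0.02, -1.0, 0.0], [-0.99, 0.02, -0.12], [0.12, -0.0, -0.99]]
0.1 [ 0.2642957  -0.56578438  0.29138023] [[-9.06091613e-01 -5.10576512e-04  4.23081231e-01]
 [-4.23081416e-01  1.85894332e-03 -9.06089764e-01]
 [-3.23855879e-04 -9.99998142e-01 -1.90038839e-03]] [-0.33332134  0.30960106 -0.28944781] 1.0007498613885104
```

View pics/scene1.png

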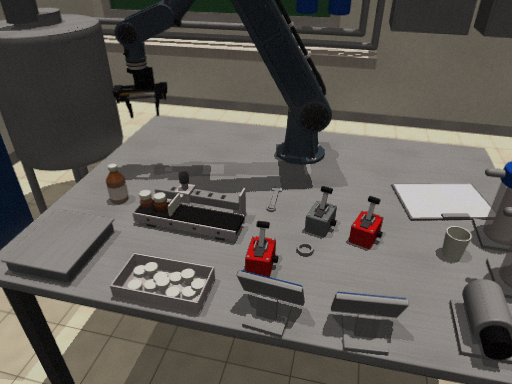

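View pics/top1.png

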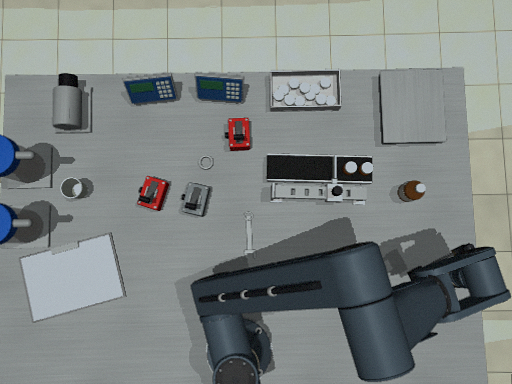

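Lever boxes: the grey one is at top (196,199) and scene (321,217). Red ones are at top (153,193) and (238,134). Only the grey one fits the description. The black knob is at top (337,191) and scene (184,178). I'll enlarge both to confirm.

Run:
```python
from h import *
t=cv2.imread('pics/top1.png');s=cv2.imread('pics/scene1.png')
f=lambda im,x,y,w,h:cv2.resize(im[y:y+h,x:x+w],(400,300),interpolation=cv2.INTER_CUBIC)
o=np.vstack([np.hstack([f(t,166,177,60,45),f(s,295,180,60,45)]),np.hstack([f(t,260,145,120,90)[:300],f(s,130,160,120,90)])])
cv2.imwrite('pics/crop1.png',o)
```

```text
(no output)
```

View pics/crop1.png

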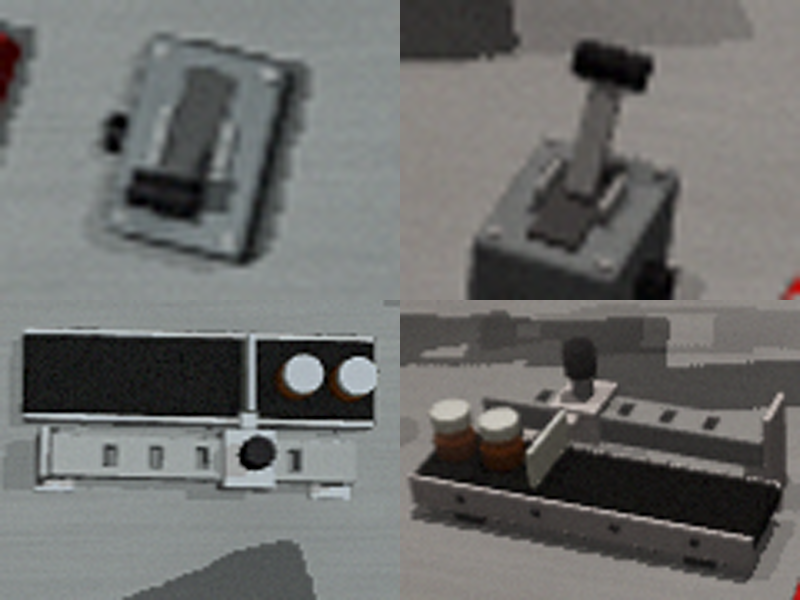

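The crop confirms it: a grey box with its black grip at top (190.8,205.8) and scene (326.8,189.8), leaning towards the robot. The knob is at top (337.4,190.9) and scene (183.7,177.4). The tall end plate is at the left end of the rail in the top view.

Run:
```python
from h import *
T=cap('top');S=cap('scene')
t=T['img'].astype(int);s=S['img'].astype(int)
def dark(im,x0,x1,y0,y1,th):
    m=(im[y0:y1,x0:x1].max(2)<th).astype(np.uint8)
    n,l,st,ce=cv2.connectedComponentsWithStats(m)
    return [(st[i].tolist(),(ce[i]+[x0,y0]).round(1).tolist()) for i in range(1,n) if st[i][4]>8]
print('topgrip',dark(t,180,205,198,215,60));print('scgrip',dark(s,315,338,182,198,50))
print('topknob',dark(t,325,350,182,202,60));print('scknob',dark(s,172,196,165,190,60))
# tentative
g=tri([ray(T,190.8,205.8),ray(S,326.8,189.8)]);k=tri([ray(T,337.4,190.9),ray(S,183.7,177.4)])
print('grip',g,proj(T,g),proj(S,g));print('knob',k,proj(T,k),proj(S,k))
print('grip z.124',onz(T,190.8,205.8,.124),'knob z .14',onz(T,337.4,190.9,.140))
q=lambda x,y:onz(T,166+x/6.667,177+y/6.667,.064)[:2]
C=np.array([q(155,40),q(290,68),q(245,262),q(108,225)])
print('box',C.round(3).tolist(),C.mean(0),[np.linalg.norm(C[i]-C[(i+1)%4]).round(3) for i in range(4)])
e=C[0]-C[3];e2=C[1]-C[2];print('yaw',np.arctan2(e[1],e[0]),np.arctan2(e2[1],e2[0]))
# slots in top at z=.075 ; belt near corners
q=lambda x,y,z:onz(T,260+x/3.333,145+y/3.333,z)
P=[q(111,155,.075),q(157,157,.075),q(203,157,.075),q(295,161,.075)]
for p in P: print('slot',p)
d=P[0]-P[3];print('yaw from -y.. ',np.arctan2(-d[0],d[1]),np.linalg.norm(d))
for p in [(23,30),(375,38),(23,117),(375,124)]: print('belt',q(*p,.05))
```

```text
topgrip [([5, 1, 13, 11, 79], [191.5, 205.3]), ([22, 8, 3, 9, 13], [203.5, 210.5])]
scgrip [([6, 4, 12, 8, 60], [326.2, 189.5])]
topknob [([13, 1, 12, 1, 12], [343.5, 183.0]), ([7, 4, 10, 10, 81], [336.5, 190.7]), ([22, 8, 3, 6, 12], [348.3, 192.5])]
scknob [([6, 6, 12, 19, 154], [183.9, 179.0])]
grip [0.46655183 0.14240583 0.1204971 ] [190.31994886 205.85098031] [326.31374772 189.81073172]
knob [ 0.50528936 -0.32282853  0.12256793] [337.03908733 191.03050553] [183.33522157 177.35254273]
grip z.124 [0.46638789 0.14044827 0.124     ] knob z .14 [ 0.50375121 -0.32084145  0.14      ]
box [[0.547, 0.153], [0.532, 0.086], [0.436, 0.109], [0.456, 0.176]] [0.49275024 0.13111466] [np.float64(0.068), np.float64(0.098), np.float64(0.07), np.float64(0.094)]
yaw -0.24922537749647805 -0.23358997117966895
slot [ 0.51150434 -0.18861523  0.075     ]
slot [ 0.50873755 -0.23363635  0.075     ]
slot [ 0.50794674 -0.27866672  0.075     ]
slot [ 0.50243224 -0.36838186  0.075     ]
yaw from -y..  -0.050423183068951924 0.17999539489254188
belt [ 0.64240886 -0.10579391  0.05      ]
belt [ 0.62766568 -0.45834236  0.05      ]
belt [ 0.55407172 -0.10392427  0.05      ]
belt [ 0.54075293 -0.45433114  0.05      ]
```

Every point agrees with the given sizes: box 98x69, slot pitch 45, 180 from first to last slot, knob at slot -45, and the grip 30 mm on the robot side of the box centre. First I turn the tool to the isolator's axes and close the jaws.

```bash
cat >> h.py <<'E'
ISO=np.array([.493,.131]);YI=-.241
KN=np.array([.5045,-.3225]);NX=np.array([.507,-.2785]);YC=-.047
def go(target,yaw=None):
    s=bot.read_state();R=np.array(s['tcp_rot']);p=np.array(s['position'])
    d=R.T@(np.array(target)-p)*100
    print('t',round(s['time_s'],2),'pos',p.round(4),'shift cm',d.round(2),'force',np.round(s['force'],1),'open',round(s['opening'],3))
    if yaw is not None:
        Rt=np.column_stack([[-np.cos(yaw),-np.sin(yaw),0],[0,0,-1],[np.sin(yaw),-np.cos(yaw),0]])
        print('turn',cv2.Rodrigues(R.T@Rt)[0].ravel().round(3))
E
python3 -m pendant '[[[0,0,0],[0,0.113,0],1],[[0,0,0],[0,0.113,0],1],[[0,0,0],[0,0.113,0],1],[[0,0,0],[0,0.113,0],1],[[0,0,0],[0,0.113,0],1],[[0,0,0],[0,0.113,0],1],[[0,0,0],[0,0,0],1],[[0,0,0],[0,0,0],1]]'
python3 - <<'E'
from h import *
go([.45,-.25,.29],YI)
x=np.array([np.cos(YI),np.sin(YI)]);y=np.array([-x[1],x[0]])
a=ISO-.065*x; go([*a,.29],YI); print(a)
E
```

```text
time_s: 0.87
position: [0.2644, -0.5662, 0.292]
tcp_rot: [[-0.972, -0.0, -0.236], [0.236, 0.001, -0.972], [0.0, -1.0, -0.0]]
force: [0.3, -0.2, 0.7]
opening: 0.476
t 0.87 pos [ 0.2644 -0.5662  0.292 ] shift cm [-10.58   0.22 -35.1 ] force [ 0.3 -0.2  0.7] open 0.476
turn [0.    0.003 0.   ]
t 0.87 pos [ 0.2644 -0.5662  0.292 ] shift cm [  0.74   0.24 -73.16] force [ 0.3 -0.2  0.7] open 0.476
turn [0.    0.003 0.   ]
[0.42987851 0.1465138 ]
```

```bash
python3 -m pendant '[[[-0.88,0,-2.9],[0,0,0],1],[[-0.88,0,-2.9],[0,0,0],1],[[-0.88,0,-2.9],[0,0,0],1],[[-0.88,0,-2.9],[0,0,0],1],[[-0.88,0,-2.9],[0,0,0],1],[[-0.88,0,-2.9],[0,0,0],1],[[-0.88,0,-2.9],[0,0,0],1],[[-0.88,0,-2.9],[0,0,0],1],[[-0.88,0,-2.9],[0,0,0],1],[[-0.88,0,-2.9],[0,0,0],1],[[-0.88,0,-2.9],[0,0,0],1],[[-0.88,0,-2.9],[0,0,0],1]]'
python3 - <<'E'
from h import *
x=np.array([np.cos(YI),np.sin(YI)])
a=ISO-.065*x; go([*a,.29],YI)
E
```

```text
time_s: 1.87
position: [0.4506, -0.2522, 0.2924]
tcp_rot: [[-0.972, 0.0, -0.236], [0.236, -0.0, -0.972], [-0.0, -1.0, 0.0]]
force: [0.3, -0.0, -0.7]
opening: 0.002
t 1.87 pos [ 0.4506 -0.2522  0.2924] shift cm [ 11.43   0.23 -38.26] force [ 0.3 -0.  -0.7] open 0.002
turn [-0.     0.003 -0.   ]
```

```bash
python3 -m pendant '[[[0.88,0,-2.94],[0,0,0],1],[[0.88,0,-2.94],[0,0,0],1],[[0.88,0,-2.94],[0,0,0],1],[[0.88,0,-2.94],[0,0,0],1],[[0.88,0,-2.94],[0,0,0],1],[[0.88,0,-2.94],[0,0,0],1],[[0.88,0,-2.94],[0,0,0],1],[[0.88,0,-2.94],[0,0,0],1],[[0.88,0,-2.94],[0,0,0],1],[[0.88,0,-2.94],[0,0,0],1],[[0.88,0,-2.94],[0,0,0],1],[[0.88,0,-2.94],[0,0,0],1],[[0.88,0,-2.94],[0,0,0],1],[[0,0,0],[0,0,0],1]]'
python3 - <<'E'
from h import *
x=np.array([np.cos(YI),np.sin(YI)])
a=ISO-.065*x; go([*a,.18],YI)
cap('scene','s2.png');cap('top','t2.png')
E
```

```text
time_s: 3.03
position: [0.4295, 0.1489, 0.2925]
tcp_rot: [[-0.973, 0.0, -0.231], [0.231, 0.002, -0.973], [0.0, -1.0, -0.002]]
force: [-0.3, 0.5, -0.4]
opening: 0.004
t 3.03 pos [0.4295 0.1489 0.2925] shift cm [-0.09 11.25  0.25] force [-0.3  0.5 -0.4] open 0.004
turn [0.002 0.007 0.   ]
```

View pics/s2.png

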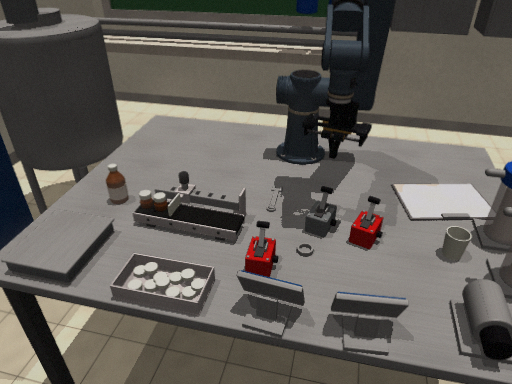

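The closed fingers, tips at (334,155), hang on the robot side of the grey lever's grip at (326,190). Next I lower them and push.

```bash
python3 -m pendant '[[[0,2.24,0.1],[0,0,0],1],[[0,2.24,0.1],[0,0,0],1],[[0,2.24,0.05],[0,0,0],1],[[0,2.24,0],[0,0,0],1],[[0,2.24,0],[0,0,0],1],[[0,0,0],[0,0,0],1],[[0,0,0],[0,0,0],1]]'
python3 - <<'E'
from h import *
go([.45,-.25,.18]);cap('scene','s3.png')
E
```

```text
time_s: 3.72
position: [0.4294, 0.1412, 0.1796]
tcp_rot: [[-0.971, -0.003, -0.24], [0.24, -0.0, -0.971], [0.003, -1.0, 0.001]]
force: [-0.1, -0.3, -0.5]
opening: 0.005
t 3.72 pos [0.4294 0.1412 0.1796] shift cm [-1.138e+01 -3.000e-02  3.749e+01] force [-0.1 -0.3 -0.5] open 0.005
```

View pics/s3.png

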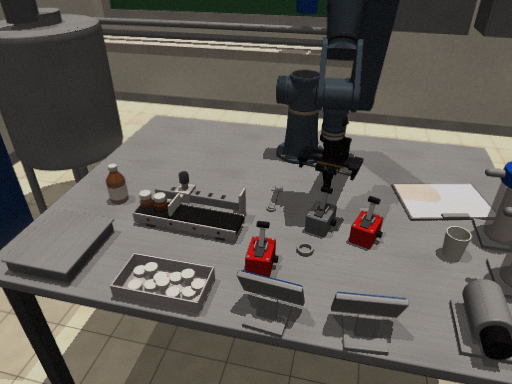

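The fingers are behind the grip, offset 5 mm sideways. I correct that and push in small rows.

```bash
python3 -m pendant '[[[-0.5,0,-0.2],[0,0,0],1],[[-0.5,0,-0.2],[0,0,0],1],[[-0.5,0,0],[0,0,0],1],[[-0.5,0,0],[0,0,0],1],[[-0.5,0,0],[0,0,0],1],[[-0.5,0,0],[0,0,0],1],[[-0.5,0,0],[0,0,0],1],[[-0.5,0,0],[0,0,0],1],[[-0.5,0,0],[0,0,0],1],[[-0.5,0,0],[0,0,0],1],[[-0.5,0,0],[0,0,0],1],[[-0.5,0,0],[0,0,0],1],[[-0.5,0,0],[0,0,0],1],[[-0.5,0,0],[0,0,0],1],[[0,0,0],[0,0,0],1],[[0,0,0],[0,0,0],1]]'
python3 - <<'E'
from h import *
x=np.array([np.cos(YI),np.sin(YI)])
go([*(ISO+.012*x),.18]);cap('scene','s4.png')
E
```

```text
time_s: 5.1
position: [0.4992, 0.1296, 0.1804]
tcp_rot: [[-0.971, 0.001, -0.239], [0.239, 0.0, -0.971], [-0.001, -1.0, -0.0]]
force: [-0.8, -0.2, -0.3]
opening: 0.005
t 5.1 pos [0.4992 0.1296 0.1804] shift cm [-0.57  0.04  0.01] force [-0.8 -0.2 -0.3] open 0.005
```

View pics/s4.png

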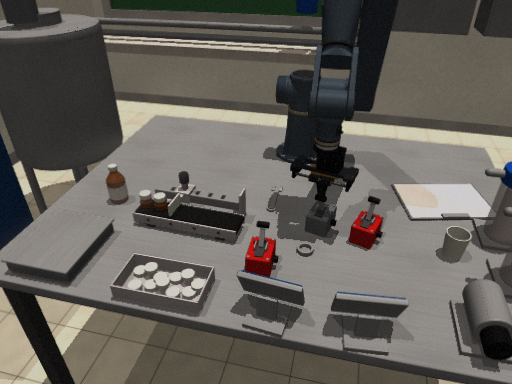

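The lever seems to have snapped over. I nudge a few mm further to check for the end stop, then back off and lift.

```bash
python3 -m pendant '[[[-0.3,0,0],[0,0,0],1],[[-0.3,0,0],[0,0,0],1],[[0,0,0],[0,0,0],1],[[0,0,0],[0,0,0],1]]'
python3 -m pendant '[[[1,0,0],[0,0,0],1],[[1,0,0],[0,0,0],1],[[1,0,0],[0,0,0],1],[[0,-2.8,0],[0,0,0],1],[[0,-2.8,0],[0,0,0],1],[[0,-2.8,0],[0,0,0],1],[[0,-2.8,0],[0,0,0],0.5],[[0,0,0],[0,0,0],0.5]]'
python3 - <<'E'
from h import *
go([.45,-.25,.29]);s=cap('scene','s5.png')['img']
cv2.imwrite('pics/c5.png',cv2.resize(s[170:245,280:380,::-1],(800,600),interpolation=cv2.INTER_CUBIC))
E
```

```text
time_s: 5.48
position: [0.5032, 0.1285, 0.1801]
tcp_rot: [[-0.971, -0.004, -0.239], [0.239, 0.001, -0.971], [0.004, -1.0, 0.0]]
force: [-3.9, 1.8, 2.1]
opening: 0.003
time_s: 6.15
position: [0.4778, 0.1358, 0.2976]
tcp_rot: [[-0.971, 0.013, -0.238], [0.238, 0.001, -0.971], [-0.012, -1.0, -0.004]]
force: [0.8, -0.6, -0.2]
opening: 0.082
t 6.15 pos [0.4778 0.1358 0.2976] shift cm [-6.48  0.7  38.14] force [ 0.8 -0.6 -0.2] open 0.082
```

View pics/c5.png

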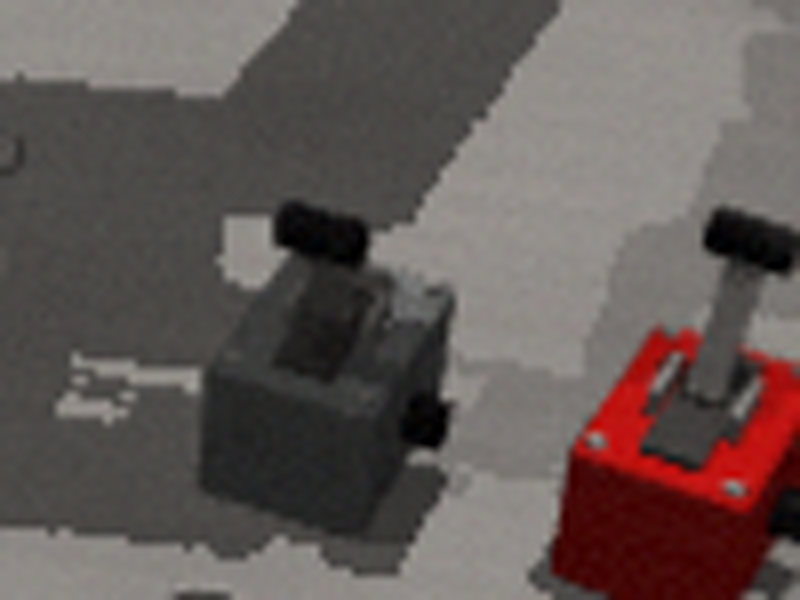

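The grip is now at about scene (320.2,199.0), before (326,190). I compare that with where the off end should project, and work out the way to the knob.

Run:
```python
from h import *
S=cap('scene')
x=np.array([np.cos(YI),np.sin(YI)])
for a in(-.5,0,.4,.5): print(a,proj(S,[*(ISO+.062*np.sin(a)*x),.07+.062*np.cos(a)]))
go([*KN,.29],YC)
```

```text
-0.5 [325.13375771 188.18836061]
0 [322.19961087 190.73782129]
0.4 [319.39096556 195.91679708]
0.5 [318.68540449 197.55826711]
t 6.25 pos [0.4755 0.1356 0.2936] shift cm [-13.74   0.36  43.79] force [ 0.1  0.4 -0.8] open 0.163
turn [ 0.001 -0.194 -0.004]
```

The lever is at the off end. The offset from prediction, about 1.5 px, is the same as before the push. Next I turn to the conveyor's axes and open the jaws.

```bash
python3 -m pendant '[[[0,0,0],[0,-0.097,0],0],[[0,0,0],[0,-0.097,0],0],[[0,0,0],[0,0,0],0]]'
python3 - <<'E'
from h import *
go([*KN,.29],YC)
E
```

```text
time_s: 6.5
position: [0.4742, 0.1353, 0.2909]
tcp_rot: [[-0.999, -0.003, -0.045], [0.045, -0.0, -0.999], [0.003, -1.0, 0.0]]
force: [-0.2, -0.5, 1.0]
opening: 0.389
t 6.5 pos [0.4742 0.1353 0.2909] shift cm [-5.11  0.09 45.6 ] force [-0.2 -0.5  1. ] open 0.389
turn [-0.     0.002  0.003]
```

```bash
python3 -m pendant '[[[-0.34,0,3.04],[0,0,0],0],[[-0.34,0,3.04],[0,0,0],0],[[-0.34,0,3.04],[0,0,0],0],[[-0.34,0,3.04],[0,0,0],0],[[-0.34,0,3.04],[0,0,0],0],[[-0.34,0,3.04],[0,0,0],0],[[-0.34,0,3.04],[0,0,0],0],[[-0.34,0,3.04],[0,0,0],0],[[-0.34,0,3.04],[0,0,0],0],[[-0.34,0,3.04],[0,0,0],0],[[-0.34,0,3.04],[0,0,0],0],[[-0.34,0,3.04],[0,0,0],0],[[-0.34,0,3.04],[0,0,0],0],[[-0.34,0,3.04],[0,0,0],0],[[-0.34,0,3.04],[0,0,0],0],[[0,0,0],[0,0,0],0],[[0,0,0],[0,0,0],0],[[0,0,0],[0,0,0],0]]'
python3 - <<'E'
from h import *
go([*KN,.29],YC)
cap('scene','s6.png');cap('top','t6.png')
E
```

```text
time_s: 8.0
position: [0.504, -0.3216, 0.2908]
tcp_rot: [[-0.999, -0.002, -0.049], [0.049, 0.003, -0.999], [0.002, -1.0, -0.003]]
force: [-0.2, 0.7, 0.1]
opening: 0.999
t 8.0 pos [ 0.504  -0.3216  0.2908] shift cm [-0.06  0.08  0.09] force [-0.2  0.7  0.1] open 0.999
turn [ 0.003 -0.002  0.002]
```

View pics/s6.png

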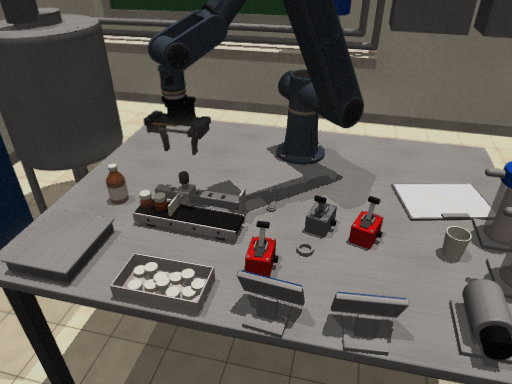

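The lever stays over at (320,200), and the open fingers straddle the knob at (184,178), centred within 1 mm. I lower, then close.

```bash
python3 -m pendant '[[[0,2,0],[0,0,0],0],[[0,2,0],[0,0,0],0],[[0,2,0],[0,0,0],0],[[0,2,0],[0,0,0],0],[[0,2,0],[0,0,0],0],[[0,1.6,0],[0,0,0],0],[[0,0,0],[0,0,0],0],[[0,0,0],[0,0,0],0]]'
python3 - <<'E'
from h import *
go([*KN,.174],YC)
s=cap('scene','s7.png')['img']
cv2.imwrite('pics/c7.png',cv2.resize(s[100:220,110:270,::-1],(800,600),interpolation=cv2.INTER_CUBIC))
E
```

```text
time_s: 8.77
position: [0.5045, -0.321, 0.1757]
tcp_rot: [[-0.999, -0.002, -0.046], [0.046, 0.002, -0.999], [0.002, -1.0, -0.002]]
force: [0.5, -0.2, -0.1]
opening: 0.998
t 8.77 pos [ 0.5045 -0.321   0.1757] shift cm [-0.    0.17  0.15] force [ 0.5 -0.2 -0.1] open 0.998
turn [0.002 0.001 0.002]
```

View pics/c7.png

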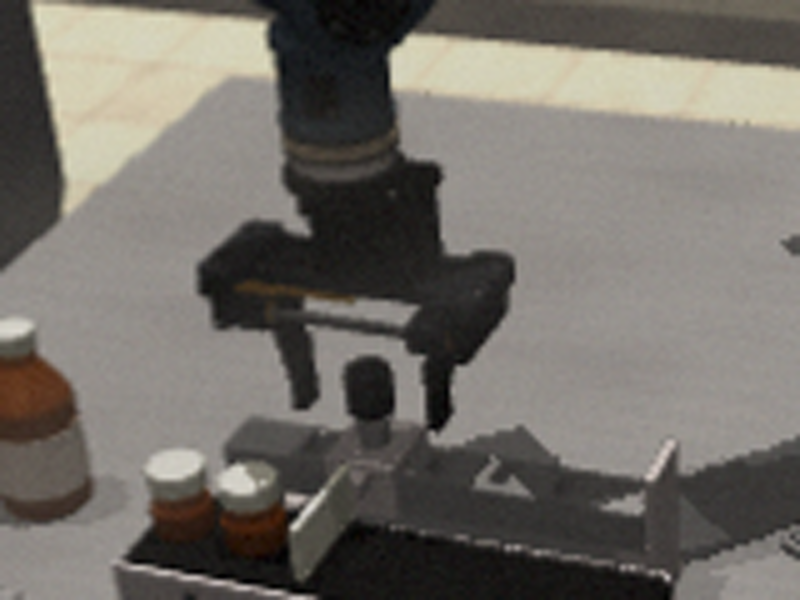

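The knob at crop (368,388) sits midway between the fingertips at (305,405) and (438,425), at the right height. Closing.

```bash
python3 -m pendant '[[[0,0.02,0.01],[0,0,0],1],[[0,0,0],[0,0,0],1],[[0,0,0],[0,0,0],1],[[0,0,0],[0,0,0],1],[[0,0,0],[0,0,0],1],[[0,0,0],[0,0,0],1],[[0,0,0],[0,0,0],1],[[0,0,0],[0,0,0],1],[[0,0,0],[0,0,0],1],[[0,0,0],[0,0,0],1],[[0,0,0],[0,0,0],1]]'
python3 - <<'E'
from h import *
go([*KN,.174],YC)
E
```

```text
time_s: 9.73
position: [0.5047, -0.322, 0.1759]
tcp_rot: [[-0.999, -0.0, -0.048], [0.048, 0.001, -0.999], [0.0, -1.0, -0.001]]
force: [0.6, 1.8, -0.3]
opening: 0.333
t 9.73 pos [ 0.5047 -0.322   0.1759] shift cm [0.02 0.19 0.05] force [ 0.6  1.8 -0.3] open 0.333
turn [ 0.001 -0.001  0.   ]
```

Opening 0.333 is 29 mm, so the knob is held. I lift in small rows.

```bash
python3 -m pendant '[[[0,-0.3,0],[0,0,0],1],[[0,-0.3,0],[0,0,0],1],[[0,-0.3,0],[0,0,0],1],[[0,-0.3,0],[0,0,0],1],[[0,0,0],[0,0,0],1],[[0,0,0],[0,0,0],1],[[0,0,0],[0,0,0],1]]'
python3 - <<'E'
from h import *
go([*NX,.187],YC)
s=cap('scene','s8.png')['img']
cv2.imwrite('pics/c8.png',cv2.resize(s[100:220,110:270,::-1],(800,600),interpolation=cv2.INTER_CUBIC))
E
```

```text
time_s: 10.32
position: [0.5046, -0.3224, 0.1875]
tcp_rot: [[-0.999, -0.001, -0.047], [0.047, 0.001, -0.999], [0.001, -1.0, -0.001]]
force: [2.4, 1.8, -8.6]
opening: 0.336
t 10.32 pos [ 0.5046 -0.3224  0.1875] shift cm [-0.03  0.05 -4.39] force [ 2.4  1.8 -8.6] open 0.336
turn [ 0.001 -0.     0.001]
```

View pics/c8.png

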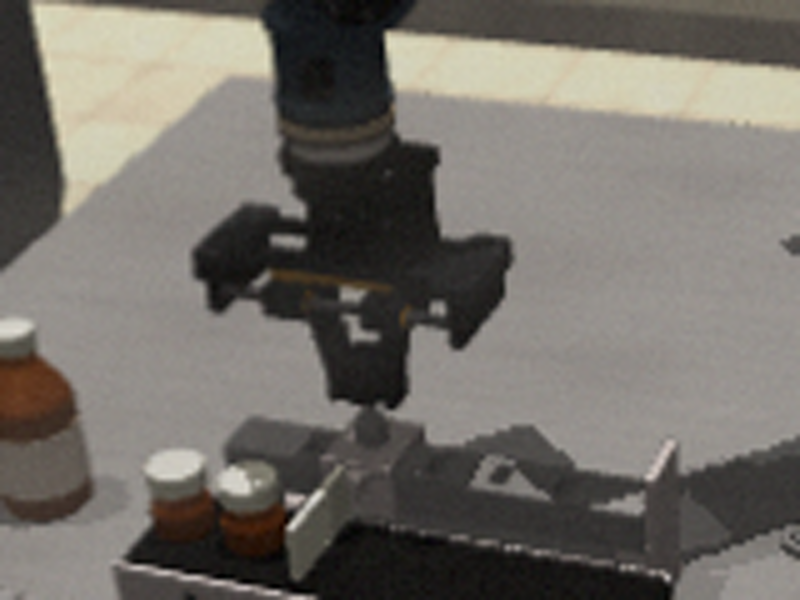

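The pull reads 8.6 N and the TCP rose 11.6 mm, so the plunger is at about 17.6 mm and clear. Now I slide 45 mm along -z tool.

```bash
python3 -m pendant '[[[0,0,-0.3],[0,0,0],1],[[0,0,-0.3],[0,0,0],1],[[0,0,-0.3],[0,0,0],1],[[0,0,-0.3],[0,0,0],1],[[0,0,-0.3],[0,0,0],1],[[0,0,-0.3],[0,0,0],1],[[0,0,-0.3],[0,0,0],1],[[0,0,-0.3],[0,0,0],1],[[0,0,-0.3],[0,0,0],1],[[0,0,-0.3],[0,0,0],1],[[0,0,-0.3],[0,0,0],1],[[0,0,-0.3],[0,0,0],1],[[0,0,-0.3],[0,0,0],1],[[0,0,-0.3],[0,0,0],1],[[0,0,-0.3],[0,0,0],1],[[0,0,0],[0,0,0],1],[[0,0,0],[0,0,0],1],[[0,0,0],[0,0,0],1]]'
python3 - <<'E'
from h import *
go([*(np.array([.5046,-.3222])+.045*np.array([-np.sin(YC),np.cos(YC)])),.187],YC)
c=cap('scene');s=c['img']
cv2.imwrite('pics/c9.png',cv2.resize(s[100:220,110:270,::-1],(800,600),interpolation=cv2.INTER_CUBIC))
c=cap('top');s=c['img']
cv2.imwrite('pics/c9t.png',cv2.resize(s[145:235,260:380,::-1],(800,600),interpolation=cv2.INTER_CUBIC))
E
```

```text
time_s: 11.87
position: [0.5068, -0.2768, 0.1879]
tcp_rot: [[-0.999, -0.0, -0.047], [0.047, 0.002, -0.999], [0.001, -1.0, -0.002]]
force: [1.3, 0.5, -8.1]
opening: 0.337
t 11.87 pos [ 0.5068 -0.2768  0.1879] shift cm [0.   0.09 0.04] force [ 1.3  0.5 -8.1] open 0.337
turn [ 0.002 -0.     0.001]
```

View pics/c9.png

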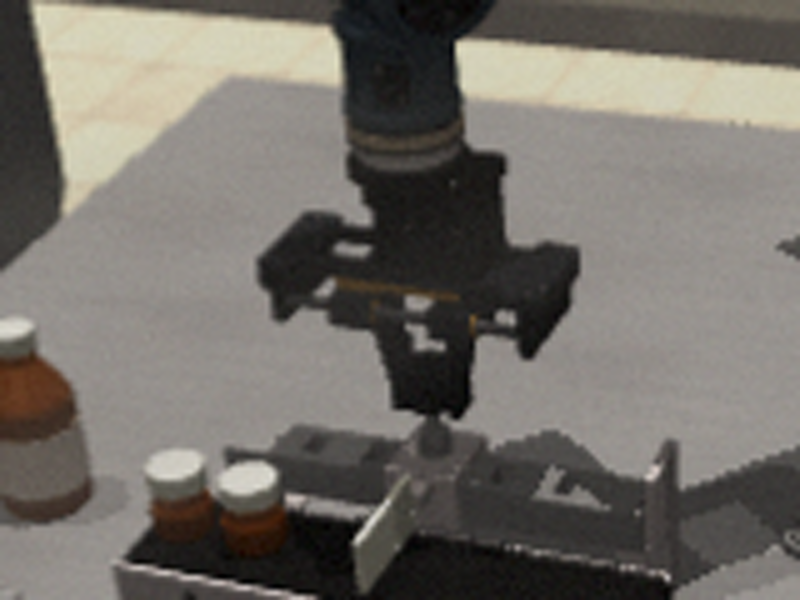

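View pics/c9t.png

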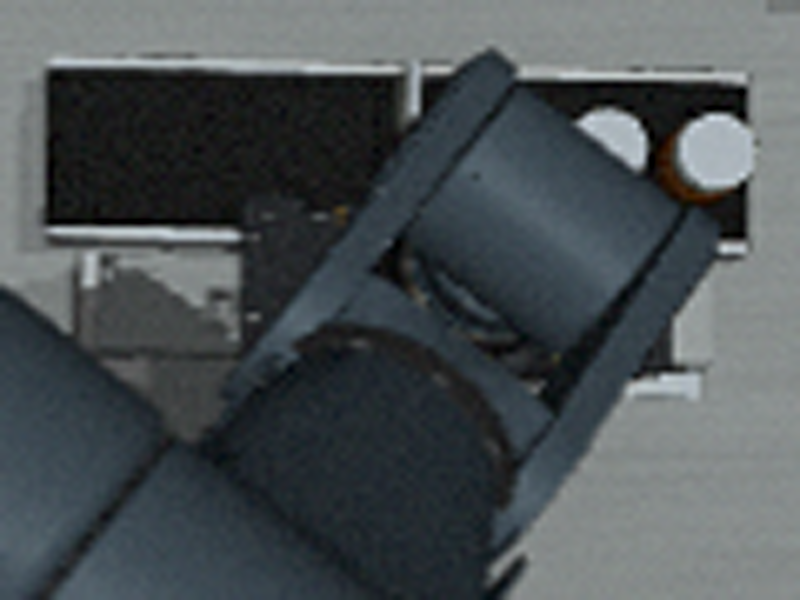

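The sleeve moved. By eye the stop blade moved about 12.5 px against the 13.8 px expected, so I measure it exactly against the first picture.

Run:
```python
from h import *
T=cap('top');S=cap('scene')
a=cv2.imread('pics/top1.png').astype(float).mean(2);b=T['img'].astype(float).mean(2)
def edge(im,r,x0,x1):
    p=im[r,x0:x1]; bg=np.percentile(p,25); w=np.clip(p-bg-30,0,None); x=np.arange(x0,x1); return round((w*x).sum()/w.sum(),2)
for r in range(157,163):
    print(r,edge(a,r,326,344),edge(b,r,312,332),a[r,328:342].astype(int),b[r,314:330].astype(int))
```

```text
157 334.98 323.36 [ 28  19  15  22  39  65 110 183 130  26  30  21  29  26] [ 17  29  13  12   8  37  62 125 163  42  13  17  12  31  51  58]
158 334.97 322.83 [ 21  19  21  18  38  63 113 183 129   7  21  28  26  26] [ 30  16  21  21  17  39  65 127 164  23  20  20  29  41  40  64]
159 334.95 322.73 [ 23  21  18  16  42  66 117 190 131  20  27  29  26  26] [ 23  26  15  23  22  38  65 122 165  28  20  19  45  52  65  59]
160 334.98 322.79 [ 18  26  26  20  42  66 115 186 131  27  29  22  24  22] [ 21  23  27  14  23  43  74 137 165  31  16  36  61  60  63  60]
161 334.94 322.79 [ 23  18  20  13  35  64 117 188 131  11  18  21  25  24] [ 21  25  19  22  16  41  76 135 171  26  38  55  51  67  60  63]
162 334.96 323.13 [ 24  18  18  14  36  62 116 185 131   9  21  29  18  27] [29 24 23 23 20 39 79 99 91 33 49 39 66 65 55 60]
```

The blade's bright edge moved 13.2–13.8 px, or about 43–45 mm, and the TCP moved 45.4 mm. That is within the pin's play, so I lower carefully and watch the force.

```bash
python3 -m pendant '[[[0,0.3,0],[0,0,0],1],[[0,0.3,0],[0,0,0],1],[[0,0.2,0],[0,0,0],1],[[0,0,0],[0,0,0],1],[[0,0,0],[0,0,0],1]]'
python3 -m pendant '[[[0,0.2,0],[0,0,0],1],[[0,0.2,0],[0,0,0],1],[[0,0,0],[0,0,0],1],[[0,0,0],[0,0,0],1]]'
```

```text
time_s: 12.48
position: [0.5067, -0.2774, 0.1799]
tcp_rot: [[-0.999, -0.0, -0.047], [0.047, 0.001, -0.999], [0.0, -1.0, -0.001]]
force: [-0.1, 2.3, -6.4]
opening: 0.337
time_s: 12.82
position: [0.5068, -0.2773, 0.1761]
tcp_rot: [[-0.999, -0.0, -0.047], [0.047, 0.001, -0.999], [0.0, -1.0, -0.001]]
force: [-0.5, 4.9, -2.1]
opening: 0.335
```

The pin has entered the slot. The +y force on the tool means the pin bears on the near edge, so I ease 1.5 mm further along and go on down.

```bash
python3 -m pendant '[[[0,0,-0.08],[0,0,0],1],[[0,0,-0.07],[0,0,0],1],[[0,0,0],[0,0,0],1],[[0,0,0],[0,0,0],1]]'
python3 -m pendant '[[[0,0.2,0],[0,0,0],1],[[0,0.2,0],[0,0,0],1],[[0,0,0],[0,0,0],1],[[0,0,0],[0,0,0],1]]'
```

```text
time_s: 13.15
position: [0.5068, -0.2769, 0.1762]
tcp_rot: [[-0.999, -0.0, -0.047], [0.047, -0.001, -0.999], [0.0, -1.0, 0.001]]
force: [-0.9, 1.4, -1.4]
opening: 0.334
time_s: 13.48
position: [0.5069, -0.2768, 0.1723]
tcp_rot: [[-0.999, 0.0, -0.047], [0.047, -0.001, -0.999], [-0.0, -1.0, 0.001]]
force: [-4.4, -0.9, 2.6]
opening: 0.337
```

```bash
python3 -m pendant '[[[0,0.15,0],[0,0,0],1],[[0,0.15,0],[0,0,0],1],[[0,0,0],[0,0,0],1],[[0,0,0],[0,0,0],1]]'
python3 -m pendant '[[[0,0.1,0],[0,0,0],1],[[0,0,0],[0,0,0],1],[[0,0,0],[0,0,0],1]]'
python3 -m pendant '[[[0,0.1,0],[0,0,0],1],[[0,0,0],[0,0,0],1],[[0,0,0],[0,0,0],1]]'
```

```text
time_s: 13.82
position: [0.507, -0.2767, 0.1708]
tcp_rot: [[-0.999, 0.001, -0.047], [0.047, -0.002, -0.999], [-0.001, -1.0, 0.002]]
force: [-6.6, 0.6, 13.2]
opening: 0.334
time_s: 14.07
position: [0.507, -0.2768, 0.1707]
tcp_rot: [[-0.999, 0.001, -0.047], [0.047, -0.002, -0.999], [-0.001, -1.0, 0.002]]
force: [-8.1, 1.6, 17.9]
opening: 0.337
time_s: 14.32
position: [0.507, -0.2768, 0.1706]
tcp_rot: [[-0.999, 0.001, -0.047], [0.047, -0.002, -0.999], [-0.001, -1.0, 0.002]]
force: [-9.4, 2.4, 23.6]
opening: 0.34
```

A hard stop came at TCP z 0.1707, 5.2 mm below the rest height, with the force rising steeply. That fits home. I ease the push off slightly and check by picture.

```bash
python3 -m pendant '[[[0,-0.1,0],[0,0,0],1],[[0,0,0],[0,0,0],1],[[0,0,0],[0,0,0],1]]'
python3 - <<'E'
from h import *
go([*NX,.170],YC)
S=cap('scene','s10.png');s=S['img']
cv2.imwrite('pics/c10.png',cv2.resize(s[150:210,150:230,::-1],(800,600),interpolation=cv2.INTER_CUBIC))
x=np.array([np.cos(YC),np.sin(YC)])
print(proj(S,[.507,-.278,.104]),proj(S,[.507,-.278,.110]),proj(S,[.507,-.278,.103]),proj(S,[.507,-.278,.085]))
# blade: outer end top corner expected (x+29..): compare shift in top
T=cap('top');b=T['img'].astype(float).mean(2)
for r in (157,159,161): print(b[r,314:328].astype(int))
g=np.array([np.cos(YI),np.sin(YI)])
print('lever off expected',proj(S,[*(ISO+.062*np.sin(.5)*g),.07+.062*np.cos(.5)]))
m=(s[185:210,308:335].max(2)<50).astype(np.uint8);n,l,st,ce=cv2.connectedComponentsWithStats(m)
print([(st[i][4],ce[i]+[308,185]) for i in range(1,n) if st[i][4]>15])
E
```

```text
time_s: 14.57
position: [0.507, -0.2768, 0.1708]
tcp_rot: [[-0.999, 0.001, -0.047], [0.047, -0.002, -0.999], [-0.001, -1.0, 0.002]]
force: [-7.1, 1.5, 17.3]
opening: 0.332
t 14.57 pos [ 0.507  -0.2768  0.1708] shift cm [-0.01  0.08  0.17] force [-7.1  1.5 17.3] open 0.332
turn [-0.002  0.    -0.001]
[196.40333797 184.09309666] [196.25581452 182.54869901] [196.42785715 184.34973531] [196.86590701 188.93241744]
[ 16  13  14  14  13  39  57 117 170  71  15  21  23  30]
[ 26  23  17  11  16  35  65 121 170  70  15  25  51  56]
[ 29  23  22  26  20  44  67 103 126  15  34  54  61  58]
lever off expected [318.68540449 197.55826711]
[(np.int32(97), array([320.09278351, 201.27835052]))]
```

View pics/c10.png

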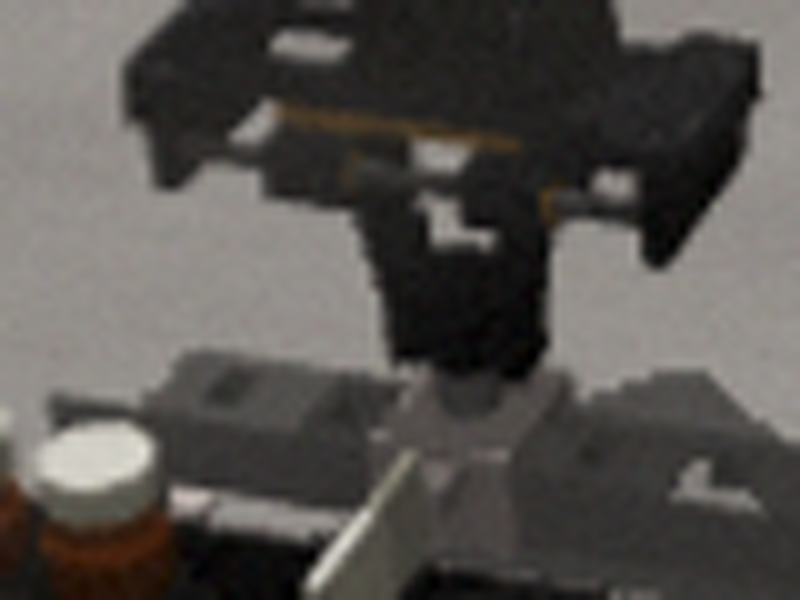

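View pics/s10.png

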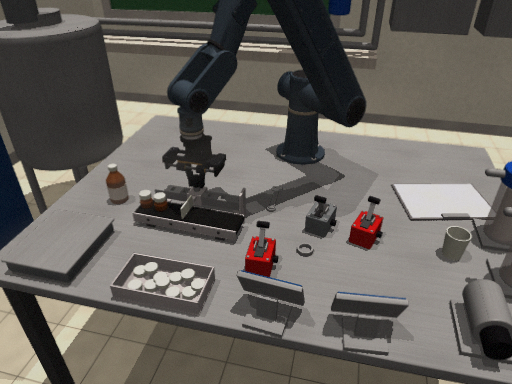

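The picture shows the sleeve seated over the middle slot, at crop (470,430), with a slot visible on the left at (350,400). The knob is fully down over the boss, the jars are unmoved, and the lever grip is at (320,201), off. I hold briefly, check that the forces are steady and the other things are unmoved, then hand in.

```bash
python3 -m pendant '[[[0,0,0],[0,0,0],1],[[0,0,0],[0,0,0],1],[[0,0,0],[0,0,0],1],[[0,0,0],[0,0,0],1],[[0,0,0],[0,0,0],1],[[0,0,0],[0,0,0],1]]'
python3 - <<'E'
from h import *
a=cv2.imread('pics/scene1.png').astype(int);b=cap('scene')['img'][:,:,::-1].astype(int)
B=lambda i,x,y,w,h:i[y:y+h,x:x+w]
for n,r in dict(jars=(138,188,30,22),ring=(295,240,20,18),beaker=(440,225,32,38),bottle=(105,162,24,42),wrench=(265,185,20,28)).items():
    print(n,np.abs(B(a,*r)-B(b,*r)).mean().round(1))
E
```

```text
time_s: 15.17
position: [0.507, -0.2768, 0.1707]
tcp_rot: [[-0.999, 0.001, -0.047], [0.047, -0.002, -0.999], [-0.001, -1.0, 0.002]]
force: [-7.9, 0.8, 18.0]
opening: 0.338
jars 8.0
ring 8.6
beaker 7.5
bottle 15.3
wrench 49.8
```

The wrench region differs only because the arm's shadow lies on it; the tool passed well above it. The forces are steady, so I hand in.

Run:
```python
from h import *
print(bot.hand_in()); s=bot.read_state(); print(s['time_s'],s['position'],s['force'],s['opening'])
```

```text
the job is handed in; nothing more can be done
None
the job is handed in; nothing more can be done
```

I switched the grey isolator's lever off and moved the sleeve one slot towards the tall end plate. I then pushed the plunger home and handed in at about 15 s, still gripping the knob and pressing it down. The hand-in gave no verdict.

**Last checks:**
- **Lever:** the grip sat at scene pixel (320, 200), within 1.5–4 px of where the off end should appear. I last saw it there shortly before hand-in.
- **Plunger:** it met a hard stop at tool height 0.1707 m, 5.2 mm below its rest height. That puts it about 0.5–0.8 mm from fully home by my reckoning, and it stayed put under a steady push of about 18 N.
- **Sleeve:** the arm moved it about 45 mm.

**Checks that disagreed or were unclear:**
- **Sleeve travel:** the stop blade in the top view suggested only 42.5–44 mm of travel. The pin going into the slot should limit it to 43.5–46.5 mm.
- **Side force:** about 8 N sideways remained on the tool at the end.
- **Other things:** the jars, ring and beaker matched the first picture. The bottle and wrench areas differed. I put the wrench area down to the arm's shadow. The bottle looked unmoved in the last picture, but I did not check why its area differed.

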